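# Line up the stoneware jars by height

## Robot

A 6-joint arm with a two-finger parallel gripper is mounted at the origin on the work surface. World frame = base frame: x ahead of the robot, y to its left, z up, the work surface at z = 0. Lengths are in m, angles in rad, forces in N, time in s.
With the tool pointing down it reaches from about 0.35 to 0.775 m from the base axis. Payload 5.5 kg.
Tool frame: the origin (TCP) lies midway between the tips of the shut fingers; the grasp point (between the pads) lies hold_point_z behind it (hold_point_z is the distance from the TCP to the grasp point, in m); z points along the fingers, y is the direction in which the jaws open and shut (so a half turn about z gives the same grasp; the last joint's range is limited). The gripper opens to 85 mm and grips with 20 to 120 N. Pads are 22 mm wide; open, the fingers measure 114 mm over their backs; the gripper's body (76 mm by 85 mm) begins 54 mm behind the grasp point. The pads swing forward as they close: fully open they stand 13 mm farther back than shut.
Start: joints at [1.131, 0.313, 0.046, 1.304, 0, 1.431], TCP at [0.17, 0.549, 0.231] pointing down, gripper open.
Joint ranges: [-2.76, 2.76], [-0.86, 1.69], [-1.03, 1.26], [-2.2, 2.34], [-1.47, 1.5], [-3.14, 3.14]. Speed limits (rad/s): [2.57, 2.57, 3.14, 3.14, 3.14, 3.14].

## Interface

Orientations are given as a unit quaternion [w, x, y, z].
In Python, from workcell import * gives the robot as it stands. The module is installed in compiled form; this text tells all that it offers.
- The arm moves only by the tool jog_arm, never from a script. Its argument "plan" is a list of rows, each a list of 6 numbers: the shift along the world's x, y, z in m, then the turn, a rotation vector about the world's x, y, z in degrees. A call has exactly 10 rows; each row shifts and turns the commanded pose from where the row before left it; what a row does not reach is not made up. A row lasts 1/10 s, in which the tool goes at most 50 mm and 8.59 degrees, less where a joint would pass 70% of its speed; a pose out of reach is approached as far as the arm can. A call with a gripper value outside its range is refused whole. "hand" is the opening, from 0 (shut) to 1 (fully open), set as the call begins (left out, the last holds). The fingers move at their own pace and stop on an object; "force" is the grip in N (left out, the last holds). Time passes only in rows, so rows that do not move let the fingers close, or fill a call up. It gives the time, the measured TCP pose, the force and the opening at its end, in the units of the state.
- get_state(): the state, without advancing time (a new reading comes with each control period).
- read_camera(name): name is "side" or "top"; returns the picture (384x512x3 uint8, red, green, blue); there is no depth.
- calibration(name): a dict with "K" (3x3 intrinsics, pixels), "D" ([k1, k2, p1, p2, k3] as OpenCV has them; the pictures are not rectified), "world_to_cam" (4x4, takes a point from world to camera coordinates). Camera axes: x right, y down, z forward; pixel columns grow to the right and rows downward; lengths in m; the calibration is good to about 2 mm. A picture is of the moment at which its call begins. calibration takes no time and is no camera call.
- hand_in(): hands the job in, once; it reports no verdict.
The state is a dict: "clock": time; "joint_pos": joint angles; "qvel": joint speeds; "tau": joint torques, N m; "tcp_pos": TCP position; "orientation": TCP orientation; "wrist_force": force on the tool from outside, world axes, zero at the start; "ft_torque": the same for the moment, N m; "finger_gap": finger opening in m.
Only numpy, scipy, OpenCV 4.12 (cv2) and the standard library are available. Lean on these libraries where they do the work, as an engineer would, in place of code of your own. Each camera call takes 0.05 s, during which the arm holds its last target.

## Task

Set the four lidded stoneware jars on the four slate coasters of the bamboo board, one to a coaster, upright and centred, in order of height: the tallest on the coaster at the crock's end, then each next lower one, down to the lowest at the loaf pan's end. Set each jar down gently rather than dropping it, do not knock any over, and leave the crock and the loaf pan where they stand.

Things in the scene. Friction and masses are not known exactly. Their poses are not given: they have to be found in the camera images.
- jar_125: Loose lidded stoneware jar, the slim tallest of the four: a plain upright cylinder, 125 mm high including the flush light-wood lid (top 10 mm, fixed to the jar), 46 mm in diameter; 0.14 to 0.42 kg. Starts standing on the counter in front of the board. Origin: centre of its underside, z up.
- jar_100: Loose lidded stoneware jar, the stout second tallest of the four: a plain upright cylinder, 100 mm high including the flush light-wood lid (top 10 mm, fixed to the jar), 60 mm in diameter; 0.14 to 0.42 kg. Starts standing on the counter in front of the board. Origin: centre of its underside, z up.
- jar_78: Loose lidded stoneware jar, the third tallest of the four: a plain upright cylinder, 78 mm high including the flush light-wood lid (top 10 mm, fixed to the jar), 50 mm in diameter; 0.14 to 0.42 kg. Starts standing on the counter in front of the board. Origin: centre of its underside, z up.
- jar_56: Loose lidded stoneware jar, the squat lowest (and widest) of the four: a plain upright cylinder, 56 mm high including the flush light-wood lid (top 10 mm, fixed to the jar), 62 mm in diameter; 0.14 to 0.42 kg. Starts standing on the counter in front of the board. Origin: centre of its underside, z up.
- coaster_1: Round slate coaster, 76 mm across, 5 mm thick, fixed on the bamboo board; number 1 of a row of four counted from the robot's left (+y) end, neighbours about 86 mm apart. The fixed board is 18 mm thick, 130 mm by 370 mm, its long side along the row. Origin: centre of the coaster's underside (18 mm above the counter; its upper face is 5 mm above the origin, so 23 mm above the counter); y runs along the row towards coaster 1, x across the board away from the robot.
- coaster_2: Round slate coaster, 76 mm across, 5 mm thick, fixed on the bamboo board; number 2 of a row of four counted from the robot's left (+y) end, neighbours about 86 mm apart. The fixed board is 18 mm thick, 130 mm by 370 mm, its long side along the row. Origin: centre of the coaster's underside (18 mm above the counter; its upper face is 5 mm above the origin, so 23 mm above the counter); y runs along the row towards coaster 1, x across the board away from the robot.
- coaster_3: Round slate coaster, 76 mm across, 5 mm thick, fixed on the bamboo board; number 3 of a row of four counted from the robot's left (+y) end, neighbours about 86 mm apart. The fixed board is 18 mm thick, 130 mm by 370 mm, its long side along the row. Origin: centre of the coaster's underside (18 mm above the counter; its upper face is 5 mm above the origin, so 23 mm above the counter); y runs along the row towards coaster 1, x across the board away from the robot.
- coaster_4: Round slate coaster, 76 mm across, 5 mm thick, fixed on the bamboo board; number 4 of a row of four counted from the robot's left (+y) end, neighbours about 86 mm apart. The fixed board is 18 mm thick, 130 mm by 370 mm, its long side along the row. Origin: centre of the coaster's underside (18 mm above the counter; its upper face is 5 mm above the origin, so 23 mm above the counter); y runs along the row towards coaster 1, x across the board away from the robot.
- crock: Large stoneware crock with a screw-top lid and small knob, 124 mm across, 160 mm high, standing on the counter off one end of the board (left or right varies). Shows which end is the tall end; stays where it is. Origin: centre of its underside.
- loaf_pan: Empty open steel loaf pan, 210 mm by 108 mm over its rim, 62 mm high, long side roughly across the row direction, standing off the other end of the board from the crock; stays where it is. Origin: centre of its underside, x along its length. (A glass bowl, 124 mm across, 55 mm high, stands beyond the middle of the board, 160 to 190 mm from its centre line, out of the way.)

How it is judged:
By the outcome, as a careful person would: the job done as asked, in the order asked, and still so for the second after the job is handed in, with the robot touching nothing.
It also fails if it takes over 96 s, if anything falls off the work surface, if the arm or the gripper's body presses on something with over 40 N, if the wrist force passes 120 N, or if a joint passes its speed limit or range.

## Working session

There is one attempt and no reset: what is moved stays moved. The work goes in short steps, Python scripts to look and compute and a tool call to move; the robot and the scene stay as the last step left them, time stands still between calls to the robot, and variables do not carry over. Pictures are saved under pics/ and viewed, and the job is handed in when it is done.

Besides the shell and the picture viewer there is one more tool, called as name([rows], argument=value, ...), one row to a line, values as JSON. jog_arm: Moves the arm, as the interface text tells. Its arguments: {"type":"object","properties":{"plan":{"type":"array","items":{"type":"array","items":{"type":"number"}}},"hand":{"type":"number"},"force":{"type":"number"}},"required":["plan"]}

```bash
mkdir -p pics; python3 - <<'E'
from workcell import *
import cv2
for n in("top","side"):
    im=read_camera(n); cv2.imwrite(f"pics/{n}0.png",im[:,:,::-1])
    c=calibration(n); print(n,c)
print(get_state()); 
try: print(hold_point_z)
except Exception as e: print(e)
E
```

```text
top {'K': array([[476.58655342,   0.        , 256.87315904],
       [  0.        , 476.58655342, 182.76140194],
       [  0.        ,   0.        ,   1.        ]]), 'D': array([0.06191299, 0.        , 0.        , 0.        , 0.        ]), 'world_to_cam': array([[-0.01401406, -0.99987943, -0.00668742,  0.04553715],
       [-0.99117235,  0.01477323, -0.13175401,  0.61291404],
       [ 0.13183692,  0.00478198, -0.99125988,  1.16651671],
       [ 0.        ,  0.        ,  0.        ,  1.        ]])}
side {'K': array([[497.48030284,   0.        , 250.19628535],
       [  0.        , 497.48030284, 195.74706424],
       [  0.        ,   0.        ,   1.        ]]), 'D': array([-0.1106668,  0.       ,  0.       ,  0.       ,  0.       ]), 'world_to_cam': array([[-0.94760723, -0.31906679,  0.01539216,  0.58552228],
       [-0.19565543,  0.54164553, -0.81752007,  0.13761613],
       [ 0.25250641, -0.77769949, -0.57569437,  0.96357293],
       [ 0.        ,  0.        ,  0.        ,  1.        ]])}
{'clock': 0.1, 'joint_pos': array([ 1.13139944e+00,  3.13889792e-01,  4.50992336e-02,  1.30360781e+00,
       -1.67737161e-05,  1.43121063e+00]), 'qvel': array([ 7.87585578e-04, -2.27191483e-03,  2.45233021e-03,  8.79669087e-04,
       -1.34745743e-03, -3.69333336e-05]), 'tau': array([ 3.78709447e-03, -4.81725633e+01,  2.99244243e+01,  1.27625722e-02,
       -4.20913386e-05,  1.78323476e-07]), 'tcp_pos': array([0.16963079, 0.54893208, 0.23052097]), 'orientation': array([-2.20625393e-04,  1.49344730e-01,  9.88784865e-01, -7.70084137e-04]), 'wrist_force': array([-0.49756892,  0.44793841, -0.04582205]), 'ft_torque': array([-0.02051486, -0.0172909 , -0.02355933]), 'finger_gap': 0.0854291599454559}
0.0187
```

View pics/top0.png

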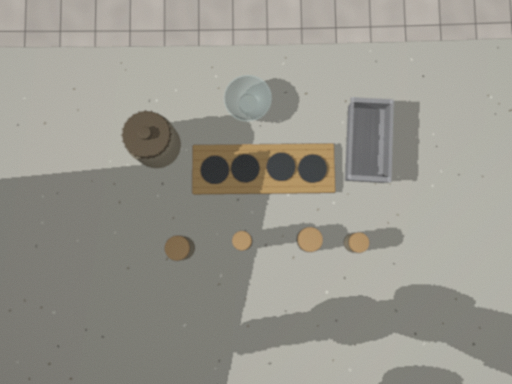

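View pics/side0.png

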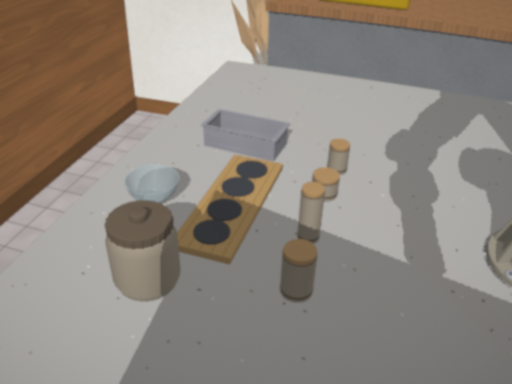

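The top picture shows the crock at left (148,135), which is +y, and the loaf pan at right (369,140). The coasters are at about (214,169), (245,168), (281,166) and (313,168). The jars are 100 at (177,248), 125 at (242,240), 56 at (310,240) and 78 at (358,242), and the side view agrees with this order. Next I'll measure them.

```bash
cat > h.py <<'E'
import numpy as np, cv2
from workcell import *
def ray(n,uv,z):
    c=calibration(n);p=cv2.undistortPoints(np.array([[uv]],float),c["K"],c["D"])[0,0]
    W=c["world_to_cam"];R,t=W[:3,:3],W[:3,3];d=R.T@[p[0],p[1],1];o=-R.T@t
    return (o+d*(z-o[2])/d[2])
def proj(n,P):
    c=calibration(n);W=c["world_to_cam"]
    return cv2.projectPoints(np.array(P,float).reshape(-1,3),cv2.Rodrigues(W[:3,:3])[0],W[:3,3],c["K"],c["D"])[0][:,0]
def blob(n,im,mask,uv,z):
    k,l,s,c=cv2.connectedComponentsWithStats(mask.astype(np.uint8))
    u,v=map(int,uv);i=l[v,u]
    if i==0: return None
    m=(l==i).astype(np.uint8)
    cn=max(cv2.findContours(m,0,cv2.CHAIN_APPROX_NONE)[0],key=len)
    W=np.array([ray(n,q,z)[:2] for q in cn[:,0]])
    # circle least squares in world
    A=np.c_[2*W,np.ones(len(W))];x=np.linalg.lstsq(A,(W**2).sum(1),rcond=None)[0]
    r=np.sqrt(x[2]+x[0]**2+x[1]**2)
    return ray(n,c[i],z)[:2].round(4),x[:2].round(4),round(2000*r,1),s[i,4]
E
python3 - <<'E'
from h import *
T=cv2.imread("pics/top0.png");S=cv2.imread("pics/side0.png")
for n,im,js,cs in(("top",T,{125:(242,240),100:(177,248),78:(358,242),56:(310,240)},[(214,169),(245,168),(281,166),(313,168)]),
  ("side",S,{125:(312,190),100:(299,252),78:(340,146),56:(326,176)},[(211,232),(224,209),(238,187),(252,169)])):
    hsv=cv2.cvtColor(im,cv2.COLOR_BGR2HSV)
    for h,uv in js.items():
        print(n,h,hsv[uv[1],uv[0]],blob(n,im,(hsv[...,1]>90)&(hsv[...,0]<25),uv,h/1000))
    for uv in cs: print(n,'c',hsv[uv[1],uv[0]],blob(n,im,(hsv[...,2]<50),uv,.023))
big=cv2.resize(T[60:270,130:410],None,fx=2.8,fy=2.8,interpolation=cv2.INTER_CUBIC);cv2.imwrite("pics/c0.png",big)
print(ray("top",(148,135),.16),ray("side",(138,225),.16))
E
```

```text
top 125 [ 17  99 180] (array([0.4686, 0.0735]), array([0.4686, 0.0735]), np.float64(39.9), np.int32(260))
top 100 [ 17  97 129] (array([0.4539, 0.227 ]), array([0.454, 0.227]), np.float64(53.0), np.int32(434))
top 78 [ 17 105 175] (array([ 0.4612, -0.2049]), array([ 0.4613, -0.2049]), np.float64(44.2), np.int32(297))
top 56 [ 18 100 178] (array([ 0.4701, -0.0906]), array([ 0.4702, -0.0906]), np.float64(55.7), np.int32(441))
top c [120  10  51] None
top c [90 15 52] None
top c [95 22 69] None
top c [105  22  71] None
side 125 [ 16 110 174] (array([0.4588, 0.0512]), array([0.4595, 0.0497]), np.float64(83.1), np.int32(636))
side 100 [ 16 109 124] (array([0.4523, 0.235 ]), array([0.4524, 0.2339]), np.float64(59.6), np.int32(672))
side 78 [ 17 110 174] (array([ 0.4593, -0.1952]), array([ 0.4594, -0.1956]), np.float64(48.7), np.int32(172))
side 56 [ 17 111 173] (array([ 0.4743, -0.0537]), array([ 0.4752, -0.0554]), np.float64(93.8), np.int32(636))
side c [113  19  55] None
side c [108  24  54] None
side c [109  27  75] None
side c [109  28  74] None
[0.71247975 0.28557864 0.16      ] [0.70044315 0.32715403 0.16      ]
```

View pics/c0.png

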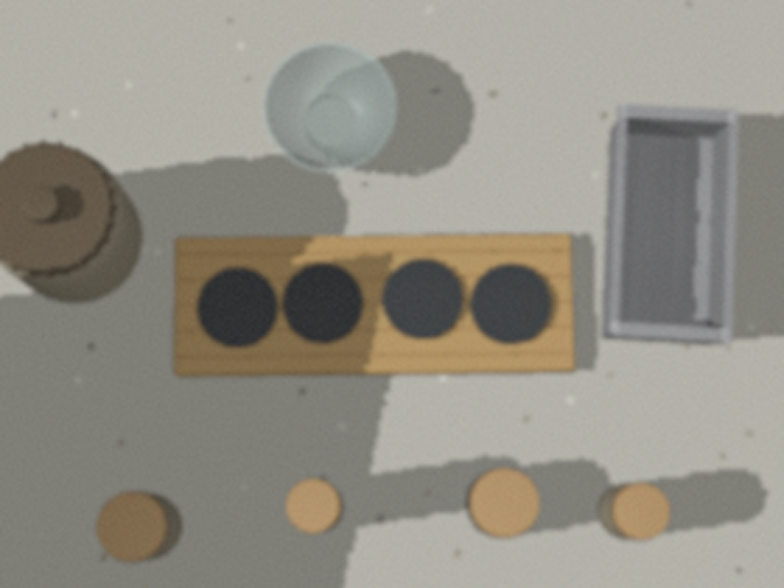

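The enlarged crop shows clear lids and four coaster discs with slightly uneven spacing. The coaster threshold was too tight and some side blobs merged with their neighbours, so I'll fix both.

```bash
python3 - <<'E'
from h import *
T=cv2.imread("pics/top0.png");S=cv2.imread("pics/side0.png")
for n,im,cs in(("top",T,[(214,169),(245,168),(281,166),(313,168)]),("side",S,[(211,232),(224,209),(238,187),(252,169)])):
    hsv=cv2.cvtColor(im,cv2.COLOR_BGR2HSV)
    for uv in cs:
        big=cv2.resize(im,None,fx=4,fy=4,interpolation=cv2.INTER_LINEAR)
        g=im[...,2].astype(int) # red: bamboo high, slate low
        print(n,'c',blob(n,im,g<(75 if n=='top' else 85),uv,.023))
    b=blob
# side/top lid fit by colour sat threshold variants
    for h,uv in ({125:(242,240),100:(177,248),78:(358,242),56:(310,240)} if n=="top" else {125:(312,190),100:(299,252),78:(340,146),56:(326,176)}).items():
        for th in (60,75,95): print(n,h,th,blob(n,im,(hsv[...,1]>th)&(hsv[...,0]<25),uv,h/1000))
E
```

```text
top c (array([0.6523, 0.146 ]), array([0.6525, 0.146 ]), np.float64(70.0), np.int32(609))
top c (array([0.6551, 0.0675]), array([0.6552, 0.0675]), np.float64(69.7), np.int32(604))
top c (array([ 0.6575, -0.0256]), array([ 0.6576, -0.0255]), np.float64(66.5), np.int32(553))
top c (array([ 0.6517, -0.1063]), array([ 0.6518, -0.1062]), np.float64(66.5), np.int32(555))
top 125 60 (array([0.4685, 0.0739]), array([0.4685, 0.0739]), np.float64(44.0), np.int32(313))
top 125 75 (array([0.4686, 0.0736]), array([0.4687, 0.0736]), np.float64(42.6), np.int32(294))
top 125 95 (array([0.4688, 0.0733]), array([0.4689, 0.0733]), np.float64(38.6), np.int32(244))
top 100 60 (array([0.4541, 0.2265]), array([0.4542, 0.2265]), np.float64(57.6), np.int32(510))
top 100 75 (array([0.4541, 0.2267]), array([0.4543, 0.2267]), np.float64(55.9), np.int32(482))
top 100 95 (array([0.454 , 0.2272]), array([0.454 , 0.2271]), np.float64(51.8), np.int32(413))
top 78 60 (array([ 0.4611, -0.2043]), array([ 0.4612, -0.2043]), np.float64(48.2), np.int32(352))
top 78 75 (array([ 0.4614, -0.2046]), array([ 0.4614, -0.2046]),
[... 1327 characters left out ...]
0.4523, 0.2337]), np.float64(58.5), np.int32(649))
side 78 60 (array([ 0.4589, -0.1948]), array([ 0.459 , -0.1954]), np.float64(56.2), np.int32(217))
side 78 75 (array([ 0.4594, -0.1951]), array([ 0.4594, -0.1956]), np.float64(53.6), np.int32(197))
side 78 95 (array([ 0.4591, -0.1953]), array([ 0.4592, -0.1957]), np.float64(47.8), np.int32(166))Traceback (most recent call last):
  File "<stdin>", line 12, in <module>
  File "h.py", line 16, in blob
    W=np.array([ray(n,q,z)[:2] for q in cn[:,0]])
                ~~~^^^^^^^
  File "h.py", line 4, in ray
    c=calibration(n);p=cv2.undistortPoints(np.array([[uv]],float),c["K"],c["D"])[0,0]
ValueError: time passes only in moves, steps and waits
```

```bash
sed -i 's/^def ray/_c={}\n_cal=calibration\ndef calibration(n):\n    if n not in _c: _c[n]=_cal(n)\n    return _c[n]\ndef ray/' h.py; python3 - <<'E'
from h import *
a=np.linspace(0,6.2832,60)
J=[(.4686,.0736,.125,.023),(.4541,.2267,.1,.03),(.4613,-.2046,.078,.025),(.4701,-.0908,.056,.031),(.6523,.146,.023,.038),(.6551,.0675,.023,.038),(.6575,-.0256,.023,.038),(.6517,-.1063,.023,.038)]
for n,(x0,x1,y0,y1) in(("side",(170,370,120,310)),("top",(150,390,120,270))):
    im=cv2.imread(f"pics/{n}0.png");f=3
    b=cv2.resize(im,None,fx=f,fy=f,interpolation=cv2.INTER_CUBIC)
    for x,y,z,r in J:
        for zz in {z,0 if z>.03 else z}:
            p=proj(n,np.c_[x+r*np.cos(a),y+r*np.sin(a),0*a+zz])
            cv2.polylines(b,[np.round((p+.5)*f-.5).astype(int)],True,(0,0,255),1)
    cv2.imwrite(f"pics/o{n}.png",b[y0*f:y1*f,x0*f:x1*f])
E
```

```text
(no output)
```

View pics/oside.png

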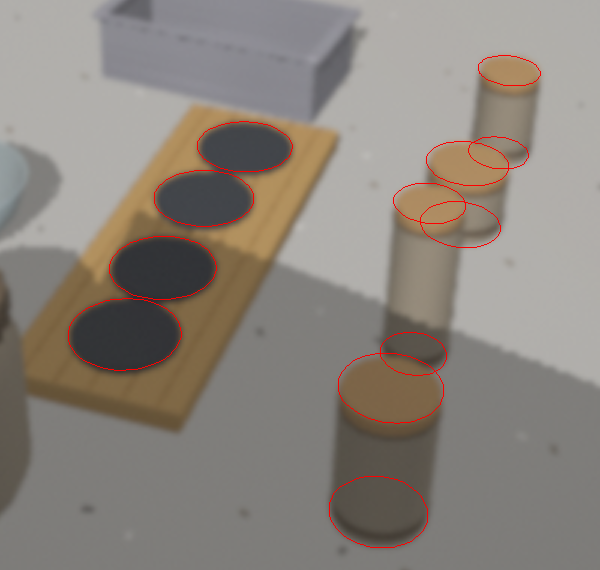

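View pics/otop.png

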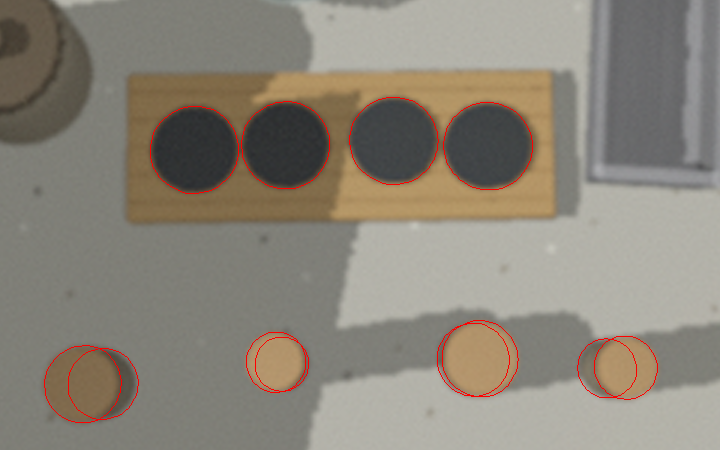

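jog_arm([
  [0.02,-0.04,0,0,0,-7.28],
  [0.02,-0.04,0,0,0,-7.28],
  [0.02,-0.04,0,0,0,-7.28],
  [0.02,-0.04,0,0,0,-7.28],
  [0.02,-0.04,0,0,0,-7.28],
  [0.02,-0.04,0,0,0,-7.28],
  [0.02,-0.04,0,0,0,-7.28],
  [0.02,-0.04,0,0,0,-7.28],
  [0.02,-0.04,0,0,0,-7.28],
  [0.02,-0.04,0,0,0,-7.28],
], hand=1, force=50)

```text
clock: 1.1
tcp_pos: [0.37, 0.1477, 0.2312]
orientation: [0.0, 0.709, 0.705, 0.0]
wrist_force: [1.3, 0.3, -1.3]
finger_gap: 0.0856
```

The overlays match in both views to about 1–2 mm. I'm going to place the low jars first, so the gripper body always clears its neighbours.

jog_arm([
  [0.0143,-0.034,0,0,0,0],
  [0.0143,-0.034,0,0,0,0],
  [0.0143,-0.034,0,0,0,0],
  [0.0143,-0.034,0,0,0,0],
  [0.0143,-0.034,0,0,0,0],
  [0.0143,-0.034,0,0,0,0],
  [0.0143,-0.034,0,0,0,0],
  [0,0,-0.04,0,0,0],
  [0,0,-0.04,0,0,0],
  [0,0,-0.04,0,0,0],
])

```text
clock: 2.1
tcp_pos: [0.4698, -0.0891, 0.1099]
orientation: [0.0, 0.707, 0.707, 0.0]
wrist_force: [0.4, -0.6, 0.2]
finger_gap: 0.0855
```

jog_arm([
  [0,-0.0005,-0.02,0,0,0],
  [0,0,-0.02,0,0,0],
  [0,0,-0.02,0,0,0],
  [0,0,-0.02,0,0,0],
  [0,0,-0.013,0,0,0],
  [0,0,0,0,0,0],
  [0,0,0,0,0,0],
  [0,0,0,0,0,0],
  [0,0,0,0,0,0],
  [0,0,0,0,0,0],
])

```text
clock: 3.1
tcp_pos: [0.4705, -0.0893, 0.019]
orientation: [0.001, 0.707, 0.707, 0.0]
wrist_force: [-0.3, 0.0, -0.1]
finger_gap: 0.0855
```

jog_arm([
  [0,-0.0015,0,0,0,0],
  [0,0,0,0,0,0],
  [0,0,0,0,0,0],
  [0,0,0,0,0,0],
  [0,0,0,0,0,0],
  [0,0,0,0,0,0],
  [0,0,0,0,0,0],
  [0,0,0,0,0,0],
  [0,0,0,0,0,0],
  [0,0,0,0,0,0],
], hand=0, force=50)

```text
clock: 4.1
tcp_pos: [0.4703, -0.0909, 0.0191]
orientation: [0.001, 0.707, 0.707, 0.0]
wrist_force: [-1.8, -0.1, 5.7]
finger_gap: 0.0607
```

jog_arm([
  [0,0,0,0,0,0],
  [0,0,0,0,0,0],
  [0,0,0.005,0,0,0],
  [0,0,0.01,0,0,0],
  [0,0,0.015,0,0,0],
  [0,0,0.02,0,0,0],
  [0,0,0.02,0,0,0],
  [0,0,0,0,0,0],
  [0,0,0,0,0,0],
  [0,0,0,0,0,0],
])

```text
clock: 5.1
tcp_pos: [0.4691, -0.0903, 0.0874]
orientation: [-0.001, 0.707, 0.707, -0.0]
wrist_force: [-0.2, -0.1, -2.5]
finger_gap: 0.0603
```

```bash
cat > look.py <<'E'
from h import *;import sys
t=sys.argv[1]
o=[]
for n in("top","side"):
    im=read_camera(n)[:,:,::-1].copy();cv2.imwrite(f"pics/{n}{t}.png",im);o.append(im)
b=[cv2.resize(o[0][100:300,130:410],None,fx=2,fy=2)[:,:400],cv2.resize(o[1][100:300,170:370],None,fx=2,fy=2)]
cv2.imwrite(f"pics/both{t}.png",np.hstack(b))
s=get_state();print(s["tcp_pos"].round(4),s["wrist_force"].round(2),s["finger_gap"],s["clock"])
E
python3 look.py 1
```

```text
[ 0.469  -0.0902  0.0872] [ 1.26  0.2  -2.63] 0.060423411134523354 5.2
```

View pics/both1.png

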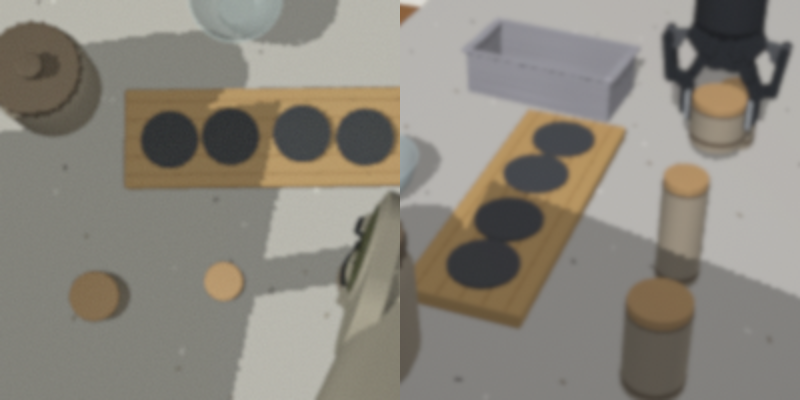

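The side view shows jar 56 held upright between the fingers at about (718,110). I'll move it to coaster 4.

jog_arm([
  [0.01,-0.0009,0,0,0,0],
  [0.0225,-0.002,0,0,0,0],
  [0.0225,-0.002,0,0,0,0],
  [0.0225,-0.002,0,0,0,0],
  [0.0225,-0.002,0,0,0,0],
  [0.0225,-0.002,0,0,0,0],
  [0.0225,-0.002,0,0,0,0],
  [0.0225,-0.002,0,0,0,0],
  [0.0152,-0.0013,0,0,0,0],
  [0,0,0,0,0,0],
])

```text
clock: 6.2
tcp_pos: [0.655, -0.107, 0.087]
orientation: [0.0, 0.707, 0.707, 0.0]
wrist_force: [-0.2, 0.1, -2.4]
finger_gap: 0.0607
```

jog_arm([
  [0,0,-0.01,0,0,0],
  [0,0,-0.01,0,0,0],
  [0,0,-0.01,0,0,0],
  [0,0,-0.005,0,0,0],
  [0,0,0,0,0,0],
  [0,0,0,0,0,0],
  [0,0,0,0,0,0],
  [0,0,0,0,0,0],
  [0,0,0,0,0,0],
  [0,0,0,0,0,0],
])

```text
clock: 7.2
tcp_pos: [0.6528, -0.1069, 0.0536]
orientation: [0.0, 0.707, 0.707, 0.0]
wrist_force: [0.2, 1.2, -2.6]
finger_gap: 0.0608
```

```bash
python3 look.py 2
```

```text
[ 0.6527 -0.1068  0.0535] [-0.39 -0.33 -1.54] 0.06072413570093204 7.3
```

View pics/both2.png

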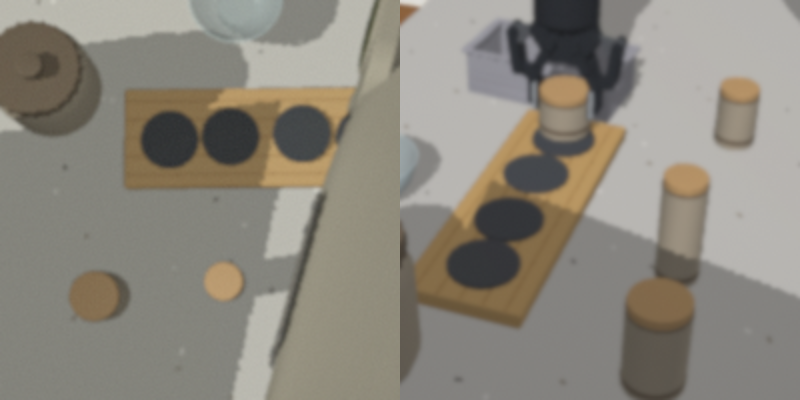

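Jar 56 hangs upright above coaster 4 in the side view, near (563,105). I'll lower it slowly.

jog_arm([
  [-0.001,0.0005,-0.003,0,0,0],
  [0,0,-0.003,0,0,0],
  [0,0,-0.002,0,0,0],
  [0,0,-0.001,0,0,0],
  [0,0,-0.001,0,0,0],
  [0,0,0,0,0,0],
  [0,0,0,0,0,0],
  [0,0,0,0,0,0],
  [0,0,0,0,0,0],
  [0,0,0,0,0,0],
])

```text
clock: 8.3
tcp_pos: [0.6517, -0.1063, 0.0434]
orientation: [0.0, 0.707, 0.707, 0.0]
wrist_force: [-0.4, -0.6, -2.6]
finger_gap: 0.0605
```

jog_arm([
  [0,0,-0.0005,0,0,0],
  [0,0,0,0,0,0],
  [0,0,-0.0005,0,0,0],
  [0,0,0,0,0,0],
  [0,0,0,0,0,0],
  [0,0,0,0,0,0],
  [0,0,0,0,0,0],
  [0,0,0,0,0,0],
  [0,0,0,0,0,0],
  [0,0,0,0,0,0],
])

```text
clock: 9.3
tcp_pos: [0.6516, -0.1063, 0.0423]
orientation: [0.0, 0.707, 0.707, 0.0]
wrist_force: [0.7, -0.4, -1.8]
finger_gap: 0.0607
```

jog_arm([
  [0,0,-0.0005,0,0,0],
  [0,0,0,0,0,0],
  [0,0,-0.0005,0,0,0],
  [0,0,0,0,0,0],
  [0,0,0,0,0,0],
  [0,0,0,0,0,0],
  [0,0,0,0,0,0],
  [0,0,0,0,0,0],
  [0,0,0,0,0,0],
  [0,0,0,0,0,0],
])

```text
clock: 10.3
tcp_pos: [0.6517, -0.1063, 0.0422]
orientation: [0.0, 0.707, 0.707, 0.0]
wrist_force: [-2.9, 0.3, 5.6]
finger_gap: 0.0607
```

Contact shows as +5.6 N, so I'll release and rise.

jog_arm([
  [0,0,0,0,0,0],
  [0,0,0,0,0,0],
  [0,0,0,0,0,0],
  [0,0,0,0,0,0],
  [0,0,0,0,0,0],
  [0,0,0,0,0,0],
  [0,0,0,0,0,0],
  [0,0,0,0,0,0],
  [0,0,0.005,0,0,0],
  [0,0,0.01,0,0,0],
], hand=1)

```text
clock: 11.3
tcp_pos: [0.651, -0.1061, 0.0561]
orientation: [-0.001, 0.707, 0.707, -0.0]
wrist_force: [-0.4, 0.8, -0.3]
finger_gap: 0.0852
```

jog_arm([
  [0,0,0.02,0,0,0],
  [0,0,0.03,0,0,0],
  [0,0,0.04,0,0,0],
  [0,0,0.01,0,0,0],
  [-0.0318,-0.0164,0,0,0,0],
  [-0.0318,-0.0164,0,0,0,0],
  [-0.0318,-0.0164,0,0,0,0],
  [-0.0318,-0.0164,0,0,0,0],
  [-0.0318,-0.0164,0,0,0,0],
  [-0.0318,-0.0164,0,0,0,0],
])

```text
clock: 12.3
tcp_pos: [0.4597, -0.2052, 0.1569]
orientation: [0.001, 0.707, 0.707, 0.0]
wrist_force: [-0.2, -0.6, 0.0]
finger_gap: 0.0852
```

```bash
python3 look.py 3
```

```text
[ 0.4575 -0.2057  0.1569] [ 0.29  0.06 -0.29] 0.08515271690855276 12.4
```

View pics/top3.png

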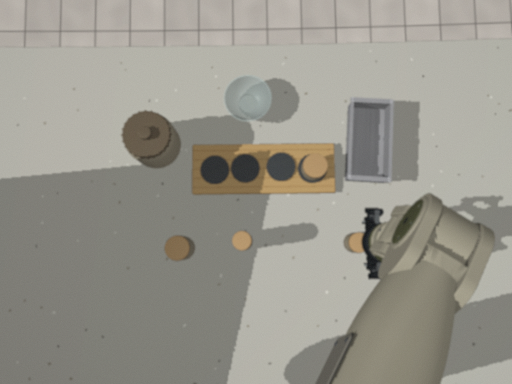

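View pics/side3.png

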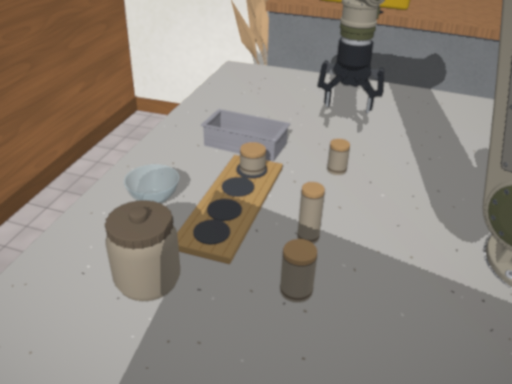

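Jar 56 stands upright on coaster 4, with its lid at (315,166) in the top view. Jar 78 is next.

jog_arm([
  [0.0034,0.0009,-0.02,0,0,0],
  [0,0,-0.02,0,0,0],
  [0,0,-0.02,0,0,0],
  [0,0,-0.02,0,0,0],
  [0,0,-0.02,0,0,0],
  [0,0,-0.015,0,0,0],
  [0,0,-0.009,0,0,0],
  [0,0,0,0,0,0],
  [0,0,0,0,0,0],
  [0,0,0,0,0,0],
])

```text
clock: 13.4
tcp_pos: [0.4651, -0.2042, 0.0333]
orientation: [0.001, 0.707, 0.707, 0.0]
wrist_force: [0.1, 0.6, -0.2]
finger_gap: 0.0851
```

jog_arm([
  [-0.0036,-0.0004,0,0,0,0],
  [0,0,0,0,0,0],
  [0,0,0,0,0,0],
  [0,0,0,0,0,0],
  [0,0,0,0,0,0],
  [0,0,0,0,0,0],
  [0,0,0,0,0,0],
  [0,0,0,0,0,0],
  [0,0,0,0,0,0],
  [0,0,0,0,0,0],
])

```text
clock: 14.4
tcp_pos: [0.4606, -0.2042, 0.0323]
orientation: [-0.0, 0.707, 0.707, 0.0]
wrist_force: [0.2, -0.1, 0.0]
finger_gap: 0.0855
```

jog_arm([
  [0,0,0,0,0,0],
  [0,0,0,0,0,0],
  [0,0,0,0,0,0],
  [0,0,0,0,0,0],
  [0,0,0,0,0,0],
  [0,0,0,0,0,0],
  [0,0,0,0,0,0],
  [0,0,0,0,0,0],
  [0,0,0,0,0,0],
  [0,0,0,0,0,0],
], hand=0, force=50)

```text
clock: 15.4
tcp_pos: [0.4611, -0.2044, 0.0327]
orientation: [0.001, 0.707, 0.707, 0.0]
wrist_force: [1.2, -0.3, 5.9]
finger_gap: 0.0489
```

jog_arm([
  [0,0,0,0,0,0],
  [0,0,0,0,0,0],
  [0,0,0.005,0,0,0],
  [0,0,0.01,0,0,0],
  [0,0,0.02,0,0,0],
  [0,0,0.025,0,0,0],
  [0,0,0.025,0,0,0],
  [0,0,0.025,0,0,0],
  [0,0,0.01,0,0,0],
  [0,0,0,0,0,0],
])

```text
clock: 16.4
tcp_pos: [0.4613, -0.2047, 0.1536]
orientation: [0.001, 0.707, 0.707, 0.0]
wrist_force: [-0.2, -0.7, -1.8]
finger_gap: 0.0488
```

jog_arm([
  [0.01,0.009,0,0,0,0],
  [0.022,0.0201,0,0,0,0],
  [0.022,0.0201,0,0,0,0],
  [0.022,0.0201,0,0,0,0],
  [0.022,0.0201,0,0,0,0],
  [0.022,0.0201,0,0,0,0],
  [0.022,0.0201,0,0,0,0],
  [0.022,0.0201,0,0,0,0],
  [0.022,0.0201,0,0,0,0],
  [0.0102,0.0094,0,0,0,0],
])

```text
clock: 17.4
tcp_pos: [0.6576, -0.022, 0.1495]
orientation: [-0.001, 0.706, 0.708, -0.0]
wrist_force: [-0.1, -0.7, -2.5]
finger_gap: 0.0491
```

jog_arm([
  [0,0,0,0,0,0],
  [0,0,-0.02,0,0,0],
  [0,0,-0.02,0,0,0],
  [0,0,-0.02,0,0,0],
  [0,0,-0.015,0,0,0],
  [0,0,-0.01,0,0,0],
  [0,0,-0.005,0,0,0],
  [0,0,0,0,0,0],
  [0,0,0,0,0,0],
  [0,0,0,0,0,0],
])

```text
clock: 18.4
tcp_pos: [0.6575, -0.0252, 0.0633]
orientation: [0.001, 0.707, 0.707, 0.001]
wrist_force: [0.2, -0.0, -2.0]
finger_gap: 0.0488
```

```bash
python3 look.py 4
```

```text
[ 0.6575 -0.0251  0.0633] [-0.56  1.21 -2.26] 0.04876837690941554 18.5
```

View pics/both4.png

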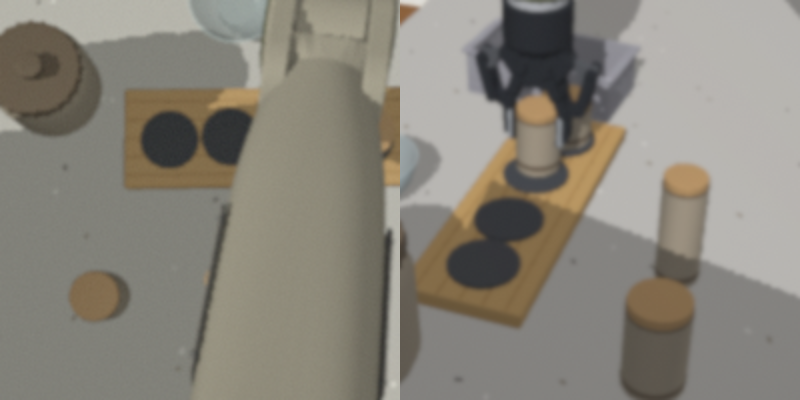

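Jar 78 is upright just above coaster 3, seen near (537,135) in the side view. Lowering it now.

jog_arm([
  [0,-0.0004,-0.002,0,0,0],
  [0,0,-0.002,0,0,0],
  [0,0,-0.001,0,0,0],
  [0,0,-0.001,0,0,0],
  [0,0,-0.0005,0,0,0],
  [0,0,0,0,0,0],
  [0,0,-0.0005,0,0,0],
  [0,0,0,0,0,0],
  [0,0,0,0,0,0],
  [0,0,0,0,0,0],
])

```text
clock: 19.5
tcp_pos: [0.6569, -0.0254, 0.0557]
orientation: [0.0, 0.707, 0.707, 0.0]
wrist_force: [-1.9, -0.2, 2.9]
finger_gap: 0.049
```

jog_arm([
  [0,0,-0.0005,0,0,0],
  [0,0,0,0,0,0],
  [0,0,-0.0005,0,0,0],
  [0,0,0,0,0,0],
  [0,0,0,0,0,0],
  [0,0,0,0,0,0],
  [0,0,0,0,0,0],
  [0,0,0,0,0,0],
  [0,0,0,0,0,0],
  [0,0,0,0,0,0],
])

```text
clock: 20.5
tcp_pos: [0.6569, -0.0254, 0.0557]
orientation: [0.0, 0.707, 0.707, 0.0]
wrist_force: [-4.0, 0.4, 8.2]
finger_gap: 0.0487
```

jog_arm([
  [0,0,0,0,0,0],
  [0,0,0,0,0,0],
  [0,0,0,0,0,0],
  [0,0,0,0,0,0],
  [0,0,0,0,0,0],
  [0,0,0,0,0,0],
  [0,0,0,0,0,0],
  [0,0,0,0,0,0],
  [0,0,0.005,0,0,0],
  [0,0,0.01,0,0,0],
], hand=1)

```text
clock: 21.5
tcp_pos: [0.6561, -0.0253, 0.069]
orientation: [-0.001, 0.707, 0.707, -0.0]
wrist_force: [-0.4, 0.2, 0.2]
finger_gap: 0.0859
```

jog_arm([
  [0,0,0.02,0,0,0],
  [0,0,0.04,0,0,0],
  [0,0,0.04,0,0,0],
  [0,0,0.02,0,0,0],
  [-0.02,0.025,0,0,0,0],
  [-0.02,0.025,0,0,0,0],
  [-0.02,0.025,0,0,0,0],
  [-0.02,0.025,0,0,0,0],
  [-0.02,0.025,0,0,0,0],
  [-0.02,0.025,0,0,0,0],
])

```text
clock: 22.5
tcp_pos: [0.5362, 0.1255, 0.1905]
orientation: [0.001, 0.707, 0.707, 0.001]
wrist_force: [-0.5, 0.0, 0.0]
finger_gap: 0.0855
```

jog_arm([
  [-0.02,0.025,0,0,0,0],
  [-0.02,0.025,0,0,0,0],
  [-0.02,0.025,0,0,0,0],
  [-0.02,0.025,0,0,0,0],
  [-0.002,0.002,0,0,0,0],
  [0,0,-0.02,0,0,0],
  [0,0,-0.02,0,0,0],
  [0,0,0,0,0,0],
  [0,0,0,0,0,0],
  [0,0,0,0,0,0],
])

```text
clock: 23.5
tcp_pos: [0.4559, 0.2265, 0.1506]
orientation: [0.001, 0.707, 0.707, 0.001]
wrist_force: [0.4, -0.2, -0.5]
finger_gap: 0.0854
```

```bash
python3 look.py 5
```

```text
[0.4558 0.2266 0.1505] [-0.05  0.3   0.27] 0.08529616116116145 23.6
```

View pics/top5.png

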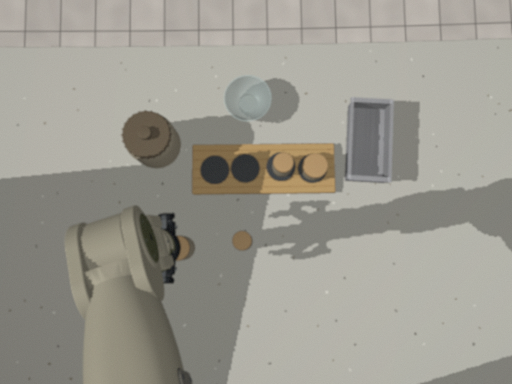

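View pics/side5.png

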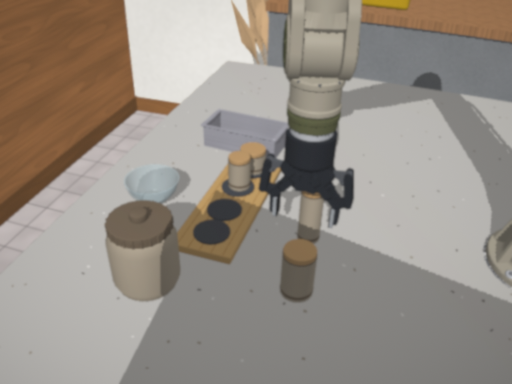

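Both placed jars stand upright on coasters 3 and 4, with lids at (283,163) and (315,166). Descending on jar 100.

jog_arm([
  [-0.0017,0,-0.02,0,0,0],
  [0,0,-0.02,0,0,0],
  [0,0,-0.02,0,0,0],
  [0,0,-0.02,0,0,0],
  [0,0,-0.012,0,0,0],
  [0,0,-0.0095,0,0,0],
  [0,0,0,0,0,0],
  [0,0,0,0,0,0],
  [0,0,0,0,0,0],
  [0,0,0,0,0,0],
])

```text
clock: 24.6
tcp_pos: [0.4538, 0.2268, 0.0487]
orientation: [0.0, 0.707, 0.707, 0.001]
wrist_force: [0.7, 0.3, 0.4]
finger_gap: 0.0854
```

jog_arm([
  [0,0,0,0,0,0],
  [0,0,0,0,0,0],
  [0,0,0,0,0,0],
  [0,0,0,0,0,0],
  [0,0,0,0,0,0],
  [0,0,0,0,0,0],
  [0,0,0,0,0,0],
  [0,0,0,0,0,0],
  [0,0,0,0,0,0],
  [0,0,0,0,0,0],
], hand=0, force=50)

```text
clock: 25.6
tcp_pos: [0.4539, 0.2268, 0.0486]
orientation: [0.0, 0.707, 0.707, 0.001]
wrist_force: [0.5, -0.2, 5.8]
finger_gap: 0.0591
```

jog_arm([
  [0,0,0,0,0,0],
  [0,0,0,0,0,0],
  [0,0,0.005,0,0,0],
  [0,0,0.01,0,0,0],
  [0,0,0.015,0,0,0],
  [0,0,0.02,0,0,0],
  [0,0,0.02,0,0,0],
  [0,0,0.01,0,0,0],
  [0,0,0,0,0,0],
  [0,0,0,0,0,0],
])

```text
clock: 26.6
tcp_pos: [0.4527, 0.2265, 0.1273]
orientation: [-0.0, 0.707, 0.707, -0.0]
wrist_force: [-0.2, -0.5, -3.6]
finger_gap: 0.0589
```

jog_arm([
  [0.01,-0.0079,0,0,0,0],
  [0.0227,-0.0179,0,0,0,0],
  [0.0227,-0.0179,0,0,0,0],
  [0.0227,-0.0179,0,0,0,0],
  [0.0227,-0.0179,0,0,0,0],
  [0.0227,-0.0179,0,0,0,0],
  [0.0227,-0.0179,0,0,0,0],
  [0.0227,-0.0179,0,0,0,0],
  [0.0227,-0.0179,0,0,0,0],
  [0.01,-0.008,0,0,0,0],
])

```text
clock: 27.6
tcp_pos: [0.6565, 0.0648, 0.126]
orientation: [0.0, 0.708, 0.706, -0.001]
wrist_force: [-0.4, -0.2, -3.6]
finger_gap: 0.0592
```

jog_arm([
  [0,0,0,0,0,0],
  [0,0,-0.01,0,0,0],
  [0,0,-0.015,0,0,0],
  [0,0,-0.01,0,0,0],
  [0,0,-0.01,0,0,0],
  [0,0,-0.004,0,0,0],
  [0,0,0,0,0,0],
  [0,0,0,0,0,0],
  [0,0,0,0,0,0],
  [0,0,0,0,0,0],
])

```text
clock: 28.6
tcp_pos: [0.6552, 0.0675, 0.0795]
orientation: [0.0, 0.707, 0.707, 0.0]
wrist_force: [0.1, -0.1, -3.2]
finger_gap: 0.0591
```

```bash
python3 look.py 6
```

```text
[0.655  0.0674 0.0793] [ 0.36 -0.49 -3.73] 0.059163275760337 28.7
```

View pics/both6.png

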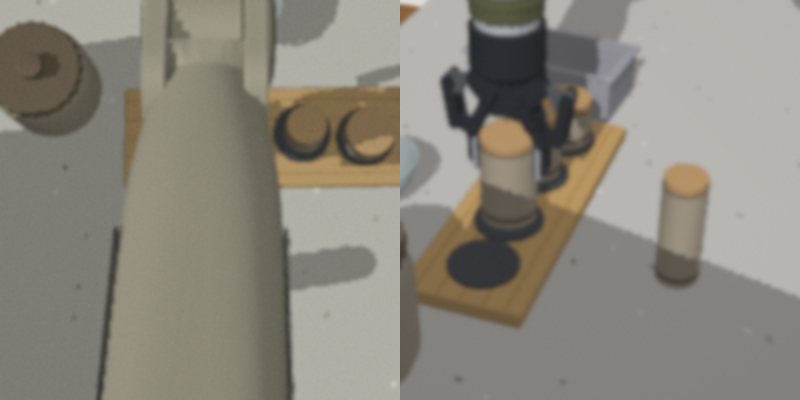

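Jar 100 is upright just above coaster 2, seen near (508,175) in the side view. Lowering.

jog_arm([
  [0,0,-0.002,0,0,0],
  [0,0,-0.002,0,0,0],
  [0,0,-0.001,0,0,0],
  [0,0,-0.001,0,0,0],
  [0,0,-0.0005,0,0,0],
  [0,0,0,0,0,0],
  [0,0,-0.0005,0,0,0],
  [0,0,0,0,0,0],
  [0,0,0,0,0,0],
  [0,0,0,0,0,0],
])

```text
clock: 29.7
tcp_pos: [0.6548, 0.0675, 0.0719]
orientation: [0.0, 0.707, 0.707, 0.0]
wrist_force: [-0.0, 0.4, -2.9]
finger_gap: 0.0588
```

jog_arm([
  [0,0,-0.0005,0,0,0],
  [0,0,0,0,0,0],
  [0,0,-0.0005,0,0,0],
  [0,0,0,0,0,0],
  [0,0,0,0,0,0],
  [0,0,0,0,0,0],
  [0,0,0,0,0,0],
  [0,0,0,0,0,0],
  [0,0,0,0,0,0],
  [0,0,0,0,0,0],
])

```text
clock: 30.7
tcp_pos: [0.6549, 0.0675, 0.0717]
orientation: [0.0, 0.707, 0.707, 0.0]
wrist_force: [-2.3, 0.2, 6.0]
finger_gap: 0.0589
```

jog_arm([
  [0,0,0,0,0,0],
  [0,0,0,0,0,0],
  [0,0,0,0,0,0],
  [0,0,0,0,0,0],
  [0,0,0,0,0,0],
  [0,0,0,0,0,0],
  [0,0,0,0,0,0],
  [0,0,0,0,0,0],
  [0,0,0.005,0,0,0],
  [0,0,0.01,0,0,0],
], hand=1)

```text
clock: 31.7
tcp_pos: [0.6541, 0.0675, 0.0855]
orientation: [-0.001, 0.707, 0.707, -0.001]
wrist_force: [0.4, 0.3, 0.7]
finger_gap: 0.0851
```

jog_arm([
  [0,0,0.02,0,0,0],
  [0,0,0.04,0,0,0],
  [0,0,0.03,0,0,0],
  [0,0,0.01,0,0,0],
  [-0.031,0.001,0,0,0,0],
  [-0.031,0.001,0,0,0,0],
  [-0.031,0.001,0,0,0,0],
  [-0.031,0.001,0,0,0,0],
  [-0.031,0.001,0,0,0,0],
  [-0.031,0.001,0,0,0,0],
])

```text
clock: 32.7
tcp_pos: [0.4672, 0.0735, 0.1857]
orientation: [-0.0, 0.707, 0.707, -0.0]
wrist_force: [-0.6, 0.5, -0.3]
finger_gap: 0.0854
```

jog_arm([
  [0,0,0,0,0,0],
  [0,0,0,0,0,0],
  [0,0,0,0,0,0],
  [0,0,0,0,0,0],
  [0,0,0,0,0,0],
  [0,0,0,0,0,0],
  [0,0,0,0,0,0],
  [0,0,0,0,0,0],
  [0,0,0,0,0,0],
  [0,0,0,0,0,0],
])

```text
clock: 33.7
tcp_pos: [0.4687, 0.0735, 0.1858]
orientation: [0.0, 0.707, 0.707, 0.0]
wrist_force: [0.3, -0.4, 0.6]
finger_gap: 0.0851
```

```bash
python3 look.py 7
```

```text
[0.4687 0.0735 0.1859] [-0.06 -1.33 -1.09] 0.08548024155287401 33.8
```

View pics/top7.png

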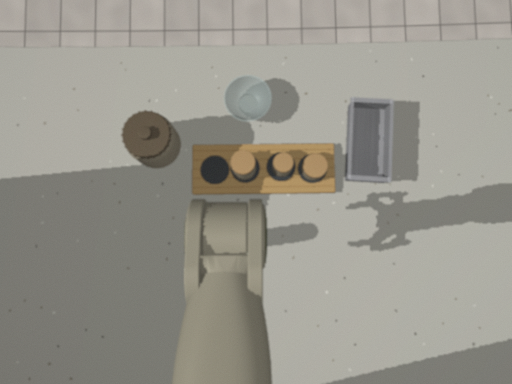

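View pics/side7.png

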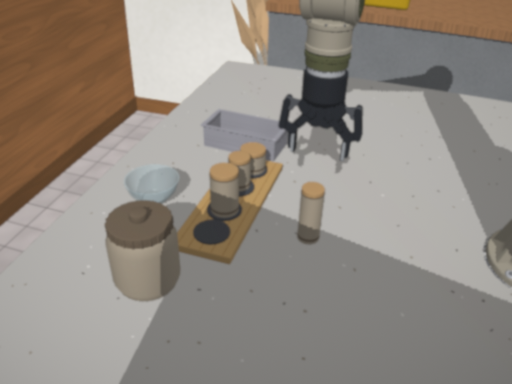

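Three jars stand on coasters 2–4. Jar 125 is directly below the gripper in the side view, at (312,210).

jog_arm([
  [0,0,-0.02,0,0,0],
  [0,0,-0.02,0,0,0],
  [0,0,-0.02,0,0,0],
  [0,0,-0.02,0,0,0],
  [0,0,-0.02,0,0,0],
  [0,0,-0.012,0,0,0],
  [0,0,-0.008,0,0,0],
  [0,0,0,0,0,0],
  [0,0,0,0,0,0],
  [0,0,0,0,0,0],
])

```text
clock: 34.8
tcp_pos: [0.4695, 0.0735, 0.0667]
orientation: [0.001, 0.707, 0.707, 0.001]
wrist_force: [0.7, 0.5, -0.6]
finger_gap: 0.0853
```

jog_arm([
  [0,0,0,0,0,0],
  [0,0,0,0,0,0],
  [0,0,0,0,0,0],
  [0,0,0,0,0,0],
  [0,0,0,0,0,0],
  [0,0,0,0,0,0],
  [0,0,0,0,0,0],
  [0,0,0,0,0,0],
  [0,0,0,0,0,0],
  [0,0,0,0,0,0],
], hand=0, force=50)

```text
clock: 35.8
tcp_pos: [0.4691, 0.0735, 0.0664]
orientation: [0.0, 0.707, 0.707, 0.0]
wrist_force: [-1.2, -0.4, 5.1]
finger_gap: 0.0451
```

jog_arm([
  [0,0,0,0,0,0],
  [0,0,0,0,0,0],
  [0,0,0.005,0,0,0],
  [0,0,0.01,0,0,0],
  [0,0,0.015,0,0,0],
  [0,0,0.02,0,0,0],
  [0,0,0.02,0,0,0],
  [0,0,0.01,0,0,0],
  [0,0,0,0,0,0],
  [0,0,0,0,0,0],
])

```text
clock: 36.8
tcp_pos: [0.4685, 0.0735, 0.1454]
orientation: [-0.0, 0.707, 0.707, -0.0]
wrist_force: [-0.6, -0.3, -1.1]
finger_gap: 0.0444
```

jog_arm([
  [0,0.01,0,0,0,0],
  [0.005,0.02,0,0,0,0],
  [0.015,0.02,0,0,0,0],
  [0.025,0.016,0,0,0,0],
  [0.027,0.0065,0,0,0,0],
  [0.027,0,0,0,0,0],
  [0.027,0,0,0,0,0],
  [0.025,0,0,0,0,0],
  [0.02,0,0,0,0,0],
  [0.0125,0,0,0,0,0],
])

```text
clock: 37.8
tcp_pos: [0.6529, 0.1467, 0.1437]
orientation: [-0.001, 0.707, 0.707, -0.001]
wrist_force: [-0.0, -1.0, -1.7]
finger_gap: 0.045
```

jog_arm([
  [0,0,0,0,0,0],
  [0,0,-0.01,0,0,0],
  [0,0,-0.015,0,0,0],
  [0,0,-0.01,0,0,0],
  [0,0,-0.01,0,0,0],
  [0,0,-0.004,0,0,0],
  [0,0,0,0,0,0],
  [0,0,0,0,0,0],
  [0,0,0,0,0,0],
  [0,0,0,0,0,0],
])

```text
clock: 38.8
tcp_pos: [0.6527, 0.146, 0.0976]
orientation: [0.0, 0.707, 0.707, 0.001]
wrist_force: [0.0, 0.3, -2.3]
finger_gap: 0.0449
```

```bash
python3 look.py 8
```

```text
[0.6526 0.146  0.0973] [-0.38  0.05 -1.68] 0.04506265391185421 38.9
```

View pics/both8.png

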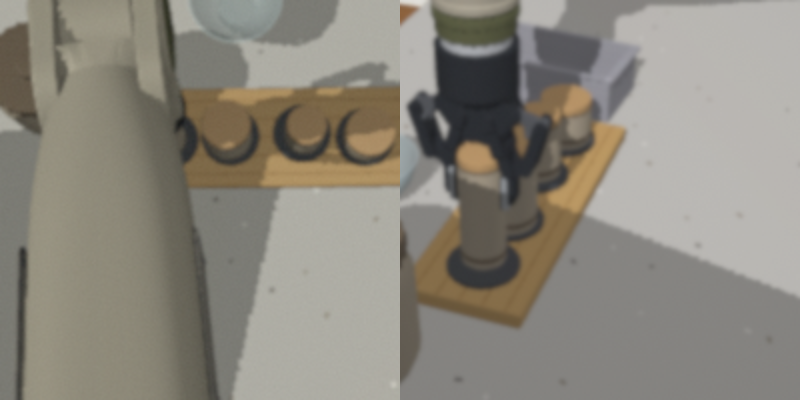

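Jar 125 is upright over the centre of coaster 1, seen near (483,210) in the side view. Lowering.

jog_arm([
  [0,0,-0.002,0,0,0],
  [0,0,-0.002,0,0,0],
  [0,0,-0.001,0,0,0],
  [0,0,-0.001,0,0,0],
  [0,0,-0.001,0,0,0],
  [0,0,-0.0005,0,0,0],
  [0,0,0,0,0,0],
  [0,0,0,0,0,0],
  [0,0,0,0,0,0],
  [0,0,0,0,0,0],
])

```text
clock: 39.9
tcp_pos: [0.6522, 0.146, 0.0895]
orientation: [0.0, 0.707, 0.707, 0.0]
wrist_force: [-0.2, -0.4, 0.1]
finger_gap: 0.045
```

jog_arm([
  [0,0,-0.0005,0,0,0],
  [0,0,0,0,0,0],
  [0,0,-0.0005,0,0,0],
  [0,0,0,0,0,0],
  [0,0,0,0,0,0],
  [0,0,0,0,0,0],
  [0,0,0,0,0,0],
  [0,0,0,0,0,0],
  [0,0,0,0,0,0],
  [0,0,0,0,0,0],
])

```text
clock: 40.9
tcp_pos: [0.6522, 0.146, 0.0894]
orientation: [0.0, 0.707, 0.707, 0.0]
wrist_force: [-4.1, -0.1, 6.6]
finger_gap: 0.0451
```

jog_arm([
  [0,0,0,0,0,0],
  [0,0,0,0,0,0],
  [0,0,0,0,0,0],
  [0,0,0,0,0,0],
  [0,0,0,0,0,0],
  [0,0,0,0,0,0],
  [0,0,0,0,0,0],
  [0,0,0,0,0,0],
  [0,0,0.005,0,0,0],
  [0,0,0.01,0,0,0],
], hand=1)

```text
clock: 41.9
tcp_pos: [0.6516, 0.1459, 0.103]
orientation: [-0.001, 0.707, 0.707, -0.001]
wrist_force: [0.4, -0.6, -1.0]
finger_gap: 0.0854
```

jog_arm([
  [0,0,0.02,0,0,0],
  [0,0,0.03,0,0,0],
  [0,0,0.03,0,0,0],
  [0,0,0.02,0,0,0],
  [-0.03,0,0,0,0,0],
  [-0.03,0,0,0,0,0],
  [-0.03,0,0,0,0,0],
  [-0.03,0,0,0,0,0],
  [-0.03,0,0,0,0,0],
  [-0.03,0,0,0,0,0],
])

```text
clock: 42.9
tcp_pos: [0.4713, 0.146, 0.2044]
orientation: [0.001, 0.707, 0.707, 0.001]
wrist_force: [-1.0, 0.1, 0.4]
finger_gap: 0.0849
```

jog_arm([
  [-0.02,0.03,0,0,0,0],
  [-0.02,0.03,0,0,0,0],
  [-0.02,0.03,0,0,0,0],
  [-0.01,0.03,0,0,0,0],
  [-0.01,0.03,0,0,0,0],
  [0,0.03,0,0,0,0],
  [0,0.03,0,0,0,0],
  [0,0,0,0,0,0],
  [0,0,0,0,0,0],
  [0,0,0,0,0,0],
])

```text
clock: 43.9
tcp_pos: [0.3922, 0.3553, 0.2037]
orientation: [0.0, 0.707, 0.707, -0.0]
wrist_force: [-0.0, 0.4, 0.5]
finger_gap: 0.0853
```

```bash
python3 look.py 9; python3 - <<'E'
from h import *
a=np.linspace(0,6.2832,60)
J=[(.6523,.146,.148,.023),(.6551,.0675,.123,.03),(.6575,-.0256,.101,.025),(.6517,-.1063,.079,.031)]
out=[]
for n,(x0,x1,y0,y1) in(("side",(170,300,120,260)),("top",(190,340,130,200))):
    im=cv2.imread(f"pics/{n}9.png");f=4
    b=cv2.resize(im,None,fx=f,fy=f,interpolation=cv2.INTER_CUBIC)
    for x,y,z,r in J:
        for zz,rr in ((z,r),(.023,.038)):
            p=proj(n,np.c_[x+rr*np.cos(a),y+rr*np.sin(a),0*a+zz])
            cv2.polylines(b,[np.round((p+.5)*f-.5).astype(int)],True,(0,0,255),1)
    cv2.imwrite(f"pics/f{n}.png",b[y0*f:y1*f,x0*f:x1*f])
E
```

```text
[0.3923 0.3551 0.2037] [ 0.32 -0.38 -0.44] 0.08552368771042669 44.0
```

View pics/fside.png

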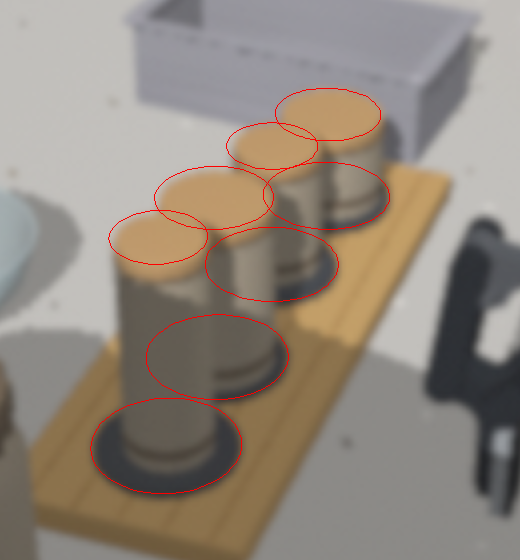

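View pics/ftop.png

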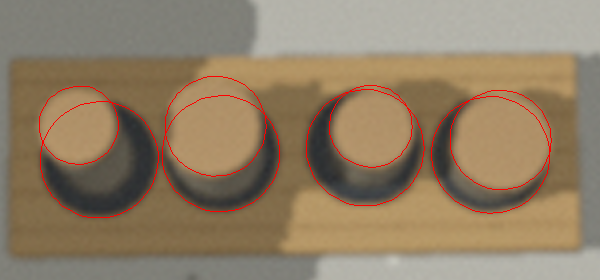

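View pics/top9.png

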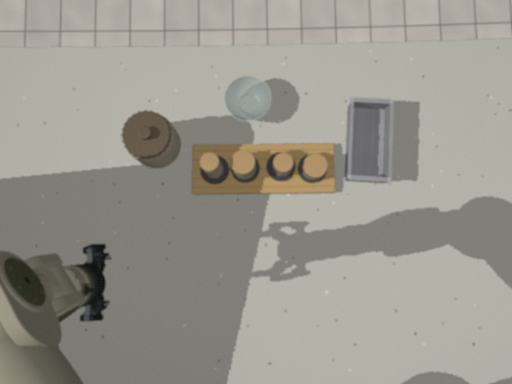

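The final overlays agree with the targets. In the top view the lids lie on the predicted circles. In the side view jar 125's base is concentric with coaster 1, while the lids sit about 1–1.5 px (2–3 mm) off prediction, about the size of the calibration error. The crock (148,135) and loaf pan (369,140) haven't moved, and the gripper is clear of everything.

```bash
python3 -c "
from workcell import *
print(hand_in())"
```

```text
the job is handed in; nothing more can be done
None
```

All four jars are on the coasters in height order, upright: 125 on coaster 1 at the crock's (+y) end, then 100, 78 and 56 at the loaf pan's end. I handed in at about 44 s of the 96 s allowed.

- **Setting down:** I lowered each jar in small steps until it touched, then released it. The wrist force I read at touch-down was at most about 8 N, and nothing was knocked over.
- **Centring:** In the last top view the lids lay on their predicted circles. The measured gripper positions at release were within about 1 mm of the measured coaster centres.
- **Crock and pan:** Both still appear where they were in the first pictures, and the gripper is clear of everything.
- **Check that disagreed:** In the side view the lids sat about 1–1.5 px (2–3 mm) off the prediction. That is close to the 2 mm calibration tolerance. Jar 125's base still looked concentric with its coaster there, so I did not move anything.

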